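Change the film roll on the packing bench

TASK

The film has run out: lift the bare cardboard core on its spindle out of the film holder and lay it flat in the single blue basket beside the holder. Then lay the fresh roll's spindle into the holder's two notches so that it sits level, and tip the hinged tension bar over until it rests on the roll. Set both down gently without dropping them, and leave the other things on the bench where they are.

Things in the scene. Friction and masses are not known exactly. Their poses are not given: they have to be found in the camera images.
- holder: fixed film holder: base plate 150 x 170 x 8 mm, two upright grey plates 10 mm thick, 112 mm high, inner faces at y = -68 and +68 mm, from x = -100 to +45 mm. Each has an open 90-degree V notch in its top edge at x = 0, 44 mm wide, 22 mm deep. Origin: on the bench under the middle between the notches. y: along a spindle in the notches; x: away from the tension bar; z up
- notch_mid (a point): where the middle of a seated spindle's axis lies: midway between the two notches, 100 mm above the bench; axes as the holder's
- tension_arm (a joint): hinge of the tension bar (rad): 0 = leant back 35 degrees from upright, away from the notches; grows as it tips over towards them; upright at 0.61, after which it sinks by its own weight; about 1.97 when resting on a full roll; stop at 2.25. Hinge line along the holder's y at x = -90 mm, 115 mm above the bench; moves with 1 to 2 N
- tension_bar (a point): middle of the tension bar: a steel crossbar 12 mm thick and 100 mm long along the holder's y, carried 90 mm from the hinge line by two thin side rods 90 mm apart; at the start its middle is at x = -142 mm, 189 mm above the bench
- core: the used-up roll: bare brown cardboard core, 32 mm across and 120 mm long, fixed in the middle of a steel spindle 14 mm across and 200 mm long; 0.18 kg. Starts lying in the holder's notches. Origin: its centre, on the axis; x along the spindle; both ends alike
- roll: the fresh film roll: white, 56 mm across and 120 mm long, fixed in the middle of a steel spindle 14 mm across and 200 mm long; about 0.4 kg. Starts lying on the ribbed rest, axis 35 mm above the bench. Origin: its centre, on the axis; x along the spindle; both ends alike
- rest: low white ribbed rest fixed to the bench, 46 x 110 mm, 9 mm high, under the fresh roll; origin under its centre, y along the roll
- basket: open slatted light-blue basket fixed to the bench, 320 (x) x 220 (y) x 60 mm high, walls 5 mm; it may stand on either side. Origin: under its centre
- basket_in (a point): centre of the basket's inner floor, 5 mm above the bench; axes as the basket's
- cake_a: white bean cake block with dark dots, 75 x 100 x 35 mm, loose, on the robot's side of the holder; a bystander; origin under its centre
- cake_b: white bean cake block with dark dots, 70 x 110 x 45 mm, loose, beyond the holder; a bystander; origin under its centre
- spare_roll: narrow white film roll without a spindle, standing on end, 68 mm across, 60 mm high, loose, beyond the holder; a bystander; origin under its centre
There are look-alikes about, which are no part of the job. What is shaped like the roll but pink is not meant. There is more than one size of the core; the job needs the larger.

How it is judged:
By the outcome, as a careful person would: the job done as asked, in the order asked, and still so for the second after the job is handed in, with the robot touching nothing.
It also fails if it takes over 72 s, if anything falls off the work surface, if the arm or the gripper's body presses on something with over 40 N, if the wrist force passes 120 N, or if a joint passes its speed limit or range.

ROBOT

A 6-joint arm with a two-finger parallel gripper is mounted at the origin on the work surface. World frame = base frame: x ahead of the robot, y to its left, z up, the work surface at z = 0. Lengths are in m, angles in rad, forces in N, time in s.
With the tool pointing down it reaches from about 0.35 to 0.975 m from the base axis. Payload 4.9 kg.
Tool frame: the origin (TCP) lies between the finger pads; the fingertips stand 25 mm ahead of it and the grasp point (between the pads) lies 6 mm ahead of it; z points along the fingers, y is the line along which they close (so a half turn about z gives the same grasp; the last joint's range is limited). The gripper opens to 85 mm and grips with 20 to 120 N. Pads are 22 mm wide; open, the fingers measure 114 mm over their backs; the gripper's body (76 mm by 85 mm) begins 54 mm behind the grasp point. The pads swing forward as they close: fully open they stand 13 mm farther back than shut.
Start: joints at [-1.469, 0.053, 1.613, -0, 1.476, -0.119], TCP at [0.137, -0.61, 0.256] pointing down, gripper open.
Joint ranges: [-3.01, 3.01], [-1.01, 2.22], [0.06, 2.58], [-1.02, 4.17], [0.09, 2.62], [-3.14, 3.14]. Speed limits (rad/s): [2.57, 2.57, 3.14, 3.14, 3.14, 3.14].

INTERFACE

Orientations are given as a unit quaternion [w, x, y, z].
In Python, from plant import manip gives the robot as it stands.
- The arm moves only by the shell command python3 -m inch 'ROWS'. ROWS is JSON, a list of rows, each a list of 3 entries, a list of its own where there are three numbers: the shift along the tool's x, y, z in m, then the turn, a rotation vector about the tool's x, y, z in rad, then the opening, from 0 (shut) to 1 (fully open). A call has 1 to 8 rows; each row shifts and turns the commanded pose from where the row before left it, along the tool's axes as they then stand; what a row does not reach is not made up. A row lasts 1/10 s, in which the tool goes at most 50 mm and 8.59 degrees, less where a joint would pass 70% of its speed; a pose out of reach is approached as far as the arm can. A call with a gripper value outside its range is refused whole. The fingers move at their own pace and stop on an object; the grip force is fixed at half the most. Time passes only in rows, so rows that do not move let the fingers close. It gives the time, the measured TCP pose, the force, the opening and the grip force at its end, in the units of the state.
- manip.state(): the state, without advancing time (a new reading comes with each control period).
- manip.grab_frame(name): name is "scene" or "top" or "wrist"; returns (picture, depth): 384x512x3 uint8, red, green, blue; 384x512 float32, m along the optical axis (not along the pixel's ray), 0 where there is no reading.
- manip.camera_params(name): a dict with "camera_matrix" (3x3 intrinsics, pixels), "k1" (the pictures are not rectified: a ray, as slopes to the right and down, at radius r is drawn at 1 + k1 r^2 times it, then the intrinsics apply), "rvec" (rotation vector, rad) and "tvec" (3), from world to camera coordinates, as OpenCV has them. Camera axes: x right, y down, z forward; pixel columns grow to the right and rows downward; lengths in m; the calibration is good to about 2 mm. A picture is of the moment at which its call begins: read the wrist's pose just before it. camera_params takes no time and is no camera call; for the wrist camera it gives the pose at the moment of the call.
- manip.job_done(): hands the job in; it is judged then, once.
Trained networks look in the newest picture that a camera, given by its name, has taken for a name from the list of things; names that differ only in an ending like _2 or _b are one class to them, and where a whole thing is asked for, a point or a joint stands for the part that bears it (a point fixed in the world has none). Each returns a list of dicts, best first, with "score" (0 to 1); they miss things now and then, are a little off and sometimes report something else, mostly with a low value. They report only what shows in the picture. A call takes as long as a camera call. They do not tell look-alikes from the thing itself.
- manip.look_for(camera, label): "point" ([x, y, z] in m, in world coordinates, good to about 4 mm: the middle of the surface that is visible of it).
The state is a dict: "time": time; "joint_pos": joint angles; "joint_vel": joint speeds; "joint_efforts": joint torques, N m; "tool_pos": TCP position; "tool_rot": TCP orientation; "contact_force": force on the tool from outside, world axes, zero at the start; "ft_torque": the same for the moment, N m; "gripper_width": opening from 0.0 (shut) to 1.0 (fully open); "grasp_force": force on a finger pad.
Only numpy, scipy, OpenCV 4.12 (cv2) and the standard library are available. Lean on these libraries where they do the work, as an engineer would, in place of code of your own. Each camera call takes 0.05 s, during which the arm holds its last target. There are 200 camera calls.

## Working session

There is one attempt and no reset: what is moved stays moved. The work goes in short steps, Python scripts to look and compute and a shell command to move; the robot and the scene stay as the last step left them, time stands still between calls to the robot, and variables do not carry over. Pictures are saved under pics/ and viewed, at most 10 in all, crops included, and the job is handed in when it is done.

```bash
ls; mkdir -p pics
cat > h.py <<'E'
import numpy as np, cv2
from plant import manip
def cam(n):
    p=manip.camera_params(n); R=cv2.Rodrigues(np.array(p['rvec'],float))[0]
    return np.array(p['camera_matrix'],float),float(p['k1']),R,np.array(p['tvec'],float).ravel()
def cloud(n,d,c=None):
    K,k1,R,t=c or cam(n)
    v,u=np.mgrid[0:d.shape[0],0:d.shape[1]].astype(float)
    pts=np.stack([u.ravel(),v.ravel()],1)[:,None]
    q=cv2.undistortPoints(pts,K,np.array([k1,0,0,0.])).reshape(d.shape+(2,))
    P=np.dstack([q[...,0]*d,q[...,1]*d,d])
    W=(P-t)@R
    W[d<=0]=np.nan
    return W
def proj(n,X):
    K,k1,R,t=cam(n)
    return cv2.projectPoints(np.array(X,float).reshape(-1,1,3),cv2.Rodrigues(R)[0],t,K,np.array([k1,0,0,0.]))[0].reshape(-1,2)
E
python3 - <<'E'
from h import *
ims=[]
for n in ['scene','top']:
    im,d=manip.grab_frame(n); cv2.imwrite(f'pics/{n}0.png',im[...,::-1]); np.savez(f'{n}0.npz',im=im,W=cloud(n,d)); 
    for l in ['holder','core','roll','rest','basket','tension_bar','cake_a','spare_roll']:
        print(n,l,[(np.round(r['point'],3).tolist(),round(r['score'],2),proj(n,r['point']).round().astype(int).tolist()[0]) for r in manip.look_for(n,l)])
print(manip.state())
E
```

```text
pics
scene holder [([0.634, 0.056, 0.052], 0.78, [252, 229])]
scene core [([0.66, 0.052, 0.111], 0.84, [245, 217]), ([0.498, -0.138, 0.014], 0.72, [227, 191])]
scene roll [([0.485, 0.379, 0.051], 0.9, [385, 246]), ([0.308, 0.259, 0.039], 0.68, [371, 199])]
scene rest [([0.478, 0.364, 0.007], 0.72, [379, 254])]
scene basket [([0.524, -0.381, 0.015], 0.85, [164, 169]), ([0.808, -0.098, 0.053], 0.5, [165, 242])]
scene tension_bar [([0.522, 0.074, 0.177], 0.89, [281, 174]), ([0.476, 0.366, 0.005], 0.22, [380, 255])]
scene cake_a [([0.406, 0.064, 0.039], 0.84, [298, 193]), ([0.799, 0.199, 0.044], 0.64, [260, 293]), ([0.528, 0.076, 0.173], 0.39, [281, 177])]
scene spare_roll [([0.805, -0.103, 0.05], 0.98, [165, 241]), ([0.525, 0.076, 0.173], 0.22, [281, 176])]
top holder [([0.602, 0.055, 0.007], 0.89, [245, 172])]
top core [([0.484, -0.135, 0.021], 0.72, [311, 213]), ([0.65, 0.045, 0.112], 0.59, [246, 148])]
top roll [([0.279, 0.249, 0.052], 0.96, [173, 286]), ([0.466, 0.363, 0.058], 0.6, [133, 218])]
top rest []
top basket [([0.52, -0.375, 0.006], 0.9, [393, 200]), ([0.515, 0.067, 0.19], 
[... 277 characters left out ...]
824e+00,  5.26799686e-02,  1.61290791e+00, -4.84465082e-07,
        1.47601480e+00, -1.19005694e-01]), 'joint_vel': array([-3.47711692e-04,  1.15329402e-03, -1.69263530e-03,  1.82173603e-04,
        1.81300761e-03, -2.43439968e-05]), 'joint_efforts': array([-2.32532242e-03, -3.93678868e+01, -3.70473182e+01, -1.65917700e-04,
        5.19709974e-04, -4.17405332e-06]), 'tool_pos': array([ 0.13685959, -0.60980493,  0.25631127]), 'tool_rot': array([-5.01351816e-06,  9.93913549e-01,  1.10162867e-01, -1.97942542e-07]), 'contact_force': array([ 0.46290441,  0.52389721, -0.223638  ]), 'ft_torque': array([ 0.00394003,  0.06223607, -0.00790151]), 'grasp_force': 0.0, 'gripper_width': 0.9999229845020077}
```

Run:
```python
import cv2,numpy as np
a=cv2.imread('pics/top0.png')[60:330,90:500];
cv2.imwrite('pics/top0c.png',cv2.resize(a,None,fx=1.9,fy=1.9,interpolation=cv2.INTER_CUBIC))
```

```text
(no output)
```

View pics/top0c.png

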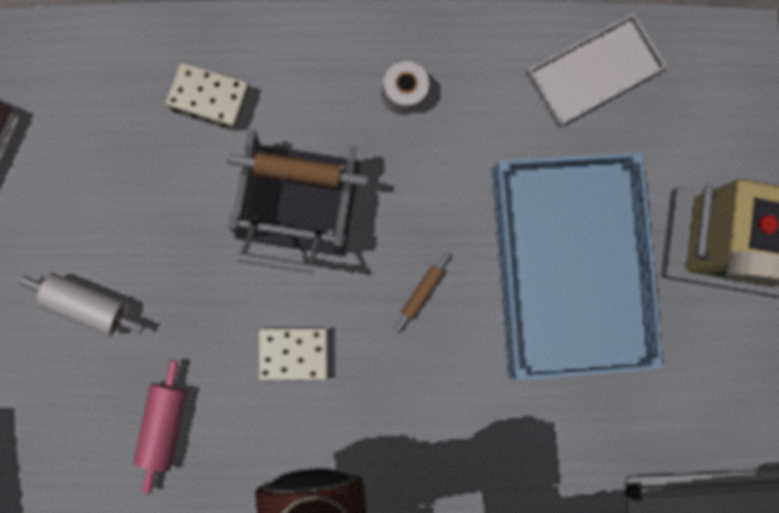

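View pics/scene0.png

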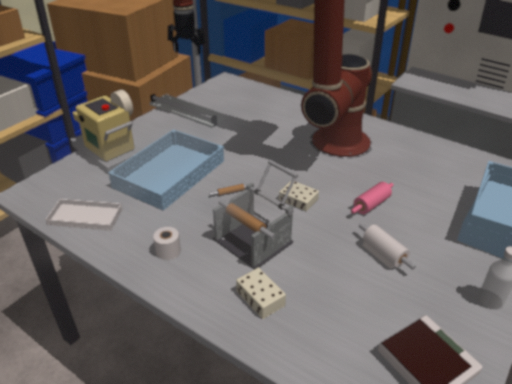

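The top crop shows the core in the holder (≈(296,170) crop), a small core loose (≈(422,292)), the white roll on the rest (≈(80,303)), a pink one (≈(160,425)) and the light-blue basket (≈(580,265)). The scene view adds a second blue box at the right edge (490,210). Next I measure these candidates.

```bash
cat > m.py <<'E'
from h import *
def seg(W,im,c,r,mask,zlo,zhi):
    m=mask&(np.linalg.norm(W[...,:2]-c,axis=2)<r)&(W[...,2]>zlo)&(W[...,2]<zhi)
    return W[m]
def axis(P):
    p=P[:,:2]; c=p.mean(0); d=np.linalg.svd(p-c,full_matrices=False)[2][0]
    s=(p-c)@d; n=np.array([-d[1],d[0]]); t=(p-c)@n
    return c+d*(np.percentile(s,1)+np.percentile(s,99))/2+n*(np.percentile(t,2)+np.percentile(t,98))/2, np.degrees(np.arctan2(d[1],d[0]))%180, np.ptp(np.percentile(s,[1,99])),np.ptp(np.percentile(t,[2,98])),np.percentile(P[:,2],[50,97])
E
python3 - <<'E'
from m import *
for n in ['top','scene']:
    f=np.load(n+'0.npz'); im=f['im'].astype(int); W=f['W']; r,g,b=im[...,0],im[...,1],im[...,2]
    br=(r>b*1.5)&(r>60)
    print(n,'core',*axis(seg(W,im,[.655,.05],.1,br,.09,.13)))
    print(n,'core2',*axis(seg(W,im,[.49,-.135],.1,br,.003,.05)))
    al=r>-1
    print(n,'roll all',*axis(seg(W,im,[.475,.37],.13,al,.025,.09)))
    print(n,'roll hi',*axis(seg(W,im,[.475,.37],.13,al,.044,.09)))
    print(n,'pink',*axis(seg(W,im,[.29,.255],.13,(r>g*1.4),.02,.09)))
    bl=(b>r*1.25)&(b>90)
    P=seg(W,im,[.52,-.38],.25,bl,.045,.08); print(n,'basket rim',P.min(0),P.max(0), cv2.minAreaRect(P[:,:2].astype(np.float32)))
    P=seg(W,im,[.655,.05],.2,al,.16,.25); print(n,'bar',*axis(P),P.min(0),P.max(0))
    P=seg(W,im,[.63,.05],.12,~br,.105,.118);print(n,'plates top',cv2.minAreaRect(P[:,:2].astype(np.float32)))
    P=seg(W,im,[.45,.15],.3,al,.03,.3)
f=np.load('scene0.npz');print('blue2',f['W'][180:245:12,495], f['im'][180:245:12,495])
print(manip.state()['tool_pos'])
E
```

```text
top core [0.65029912 0.04687946] 80.32147027615702 0.11514772502833029 0.027382119309625582 [0.11301162 0.1184518 ]
top core2 [ 0.48175517 -0.13713301] 145.7903394699924 0.07918279696576735 0.017538808196183305 [0.02060334 0.02576683]
top roll all [0.46284793 0.37223011] 68.59477554303682 0.18763910004787446 0.05339766019890492 [0.0566141  0.06490831]
top roll hi [0.46545818 0.37938535] 68.74033231557934 0.13730154159069205 0.05046198649021993 [0.05848274 0.06512262]
top pink [0.28186054 0.25061241] 168.17397126206916 0.18531537366921977 0.05031819363654705 [0.05049586 0.05808586]
top basket rim [ 0.35614496 -0.48583411  0.04503912] [ 0.68358577 -0.24827677  0.06569304] ((0.5192038416862488, -0.3673408627510071), (0.319742351770401, 0.22365660965442657), 3.198763608932495)
top bar [0.51918139 0.06732232] 80.5475142323856 0.09861776071812098 0.026192296162511196 [0.19291025 0.19775186] [0.49858152 0.01798914 0.16136229] [0.54145776 0.1181253  0.19917344]
top plates top ((0.6233863234519958, 0.05112188681960106), (0.19653819501399994, 0.14503207802772522), 81.56417846679688)
scene core
[... 843 characters left out ...]
0.09978061134336971 0.027128637335311123 [0.18892884 0.19525934] [0.50044363 0.01792668 0.16015936] [0.54724667 0.11994632 0.19671082]
scene plates top ((0.6270672678947449, 0.051619935780763626), (0.2012178897857666, 0.14721283316612244), 80.64283752441406)
blue2 [[-2.83132223e-04  5.45580271e-01  4.93771047e-02]
 [ 5.39337573e-02  5.60717904e-01  4.18856225e-02]
 [ 1.17745955e-01  5.75768394e-01  4.30360127e-02]
 [ 1.80057263e-01  5.90017764e-01  4.59998095e-02]
 [ 2.93507930e-01  6.04996466e-01  8.94076564e-02]
 [ 2.92759584e-01  6.15981828e-01  5.15136920e-02]] [[ 72  86  96]
 [135 159 179]
 [134 159 178]
 [134 159 178]
 [ 71  85  94]
 [ 71  83  93]]
[ 0.13685959 -0.60980493  0.25631127]
```

Candidates: the core in the holder (top px (246,148), 115 mm brown) versus the loose one at (311,213), only 79 mm, so the holder one is meant. Roll: the white one at (133,218) is meant, not the pink one at (173,286). Basket: the one at (393,200) measures 320×220 and stands beside the holder. The other blue box is off at (0.15, 0.6). Approaching the core now; one wrist crop will confirm it.

```bash
python3 -m inch '[[[0,0,0],[0,0,-0.148],1],[[0,0,0],[0,0,-0.148],1],[[0,0,0],[0,0,-0.148],1],[[0,0,0],[0,0,-0.148],1],[[0,0,0],[0,0,-0.148],1],[[0,0,0],[0,0,-0.148],1],[[0,0,0],[0,0,-0.148],1],[[0,0,0],[0,0,-0.148],1]]'
python3 -m inch '[[[0.043,0.0235,0],[0,0,0],1],[[0.043,0.0235,0],[0,0,0],1],[[0.043,0.0235,0],[0,0,0],1],[[0.043,0.0235,0],[0,0,0],1],[[0.043,0.0235,0],[0,0,0],1],[[0.043,0.0235,0],[0,0,0],1],[[0.043,0.0235,0],[0,0,0],1],[[0.043,0.0235,0],[0,0,0],1]]'
python3 -m inch '[[[0.043,0.0235,0],[0,0,0],1],[[0.043,0.0235,0],[0,0,0],1],[[0.043,0.0235,0],[0,0,0],1],[[0.043,0.0235,0],[0,0,0],1],[[0.043,0.0235,0],[0,0,0],1],[[0.043,0.0235,0],[0,0,0],1],[[0.033,0.0235,0],[0,0,0],1],[[0,0,0],[0,0,0],1]]'
cat > w.py <<'E'
from m import *
from scipy.spatial.transform import Rotation as Ro
def look(name):
    c=cam('wrist'); im,d=manip.grab_frame('wrist'); W=cloud('wrist',d,c)
    cv2.imwrite(f'pics/{name}.png',im[...,::-1]); np.savez(name+'.npz',im=im,W=W); return im.astype(int),W
def togo(t,yaw=None,off=.006):
    "shift in the tool's axes that brings the grasp point to t; turn about tool z for tool x at yaw deg"
    s=manip.state(); q=s['tool_rot']; R=Ro.from_quat([q[1],q[2],q[3],q[0]]).as_matrix()
    p=s['tool_pos']+R@[0,0,off]
    now=np.degrees(np.arctan2(R[1,0],R[0,0]))
    print('shift',np.round(R.T@(np.array(t)-p),4),'yaw now',now.round(2),'turn z',None if yaw is None else np.round(-np.radians((yaw-now+90)%180-90),4), 'grasp pt',p.round(4),'z axis',R[:,2].round(3),'F',s['contact_force'].round(1),'w',round(s['gripper_width'],3),'t',round(s['time'],1))
E
python3 - <<'E'
from w import *
im,W=look('w1'); r,b=im[...,0],im[...,2]
br=(r>b*1.5)&(r>60)
P=seg(W,im,[.653,.05],.12,br,.09,.13); a=axis(P); print(*a)
P=seg(W,im,[.653,.05],.13,r>-1,.102,.118); print(cv2.minAreaRect(P[:,:2].astype(np.float32)))
P=seg(W,im,[.653,.05],.3,r>-1,.15,.22); print('bar',len(P) and axis(P))
togo([*a[0],.1],a[1])
E
```

```text
time: 1.7
tool_pos: [0.1369, -0.6098, 0.2563]
tool_rot: [-0.0, 0.761, 0.648, -0.0]
contact_force: [0.2, 0.3, 0.4]
gripper_width: 1.001
grasp_force: 0.0
time: 2.5
tool_pos: [0.38, -0.2999, 0.2567]
tool_rot: [0.001, 0.763, 0.646, 0.0]
contact_force: [0.1, -0.6, 0.1]
gripper_width: 1.001
grasp_force: 0.0
time: 3.3
tool_pos: [0.5915, -0.0383, 0.256]
tool_rot: [-0.0, 0.762, 0.648, 0.001]
contact_force: [-0.5, -0.5, -1.0]
gripper_width: 1.001
grasp_force: 0.0
[0.65133742 0.0459985 ] 80.45940207381831 0.11678960023806066 0.028432869435939694 [0.11308242 0.1157328 ]
((0.6237644553184509, 0.038135264068841934), (0.17547787725925446, 0.14505591988563538), 80.9510498046875)
bar (array([0.52431882, 0.0663872 ]), np.float64(79.60580375962718), np.float64(0.09653202740168162), np.float64(0.03190684139548828), array([0.19147826, 0.19447049]))
shift [0.0947 0.0464 0.1499] yaw now 80.69 turn z 0.0041 grasp pt [ 0.5903 -0.04    0.25  ] z axis [-0.001  0.    -1.   ] F [-0.6  0.   0. ] w 1.002 t 3.4
```

View pics/w1.png

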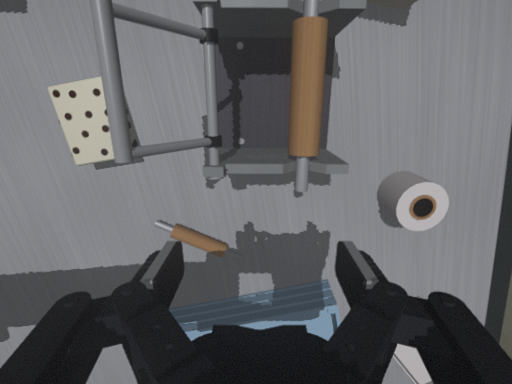

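Confirmed: the large core lies in the notches (≈(308,90)), and the small one is loose at (198,240). Descending and gripping.

```bash
python3 -m inch '[[[0.032,0.0155,0],[0,0,0],1],[[0.032,0.0155,0],[0,0,0],1],[[0.0307,0.0154,0],[0,0,0.004],1],[[0,0,0.035],[0,0,0],1],[[0,0,0.035],[0,0,0],1],[[0,0,0.03],[0,0,0],1],[[0,0,0.025],[0,0,0],1],[[0,0,0.015],[0,0,0],1]]'
python3 -m inch '[[[0,0,0.01],[0,0,0],1],[[0,0,0],[0,0,0],0.6],[[0,0,0],[0,0,0],0.3],[[0,0,0],[0,0,0],0],[[0,0,0],[0,0,0],0],[[0,0,0],[0,0,0],0],[[0,0,0],[0,0,0],0],[[0,0,0],[0,0,0],0]]'
python3 -c "
from w import *
togo([.6513,.046,.1],80.46)"
```

```text
time: 4.15
tool_pos: [0.6491, 0.0428, 0.1136]
tool_rot: [-0.001, 0.765, 0.644, -0.002]
contact_force: [-0.6, -0.4, -0.4]
gripper_width: 1.004
grasp_force: 0.0
time: 4.95
tool_pos: [0.6514, 0.044, 0.1083]
tool_rot: [0.0, 0.764, 0.645, 0.0]
contact_force: [-3.5, 0.4, 6.3]
gripper_width: 0.358
grasp_force: 59.0
shift [ 0.002  -0.0005  0.0023] yaw now 80.28 turn z -0.0032 grasp pt [0.6514 0.044  0.1023] z axis [ 0.001 -0.    -1.   ] F [-3.5  0.4  6.3] w 0.358 t 5.0
```

```bash
python3 -m inch '[[[0,0,-0.01],[0,0,0],0],[[0,0,-0.02],[0,0,0],0],[[0,0,-0.02],[0,0,0],0],[[0,0,-0.025],[0,0,0],0],[[0,0,-0.025],[0,0,0],0],[[0,0,-0.02],[0,0,0],0],[[-0.02,-0.003,0],[0,0,0],0],[[-0.035,-0.005,0],[0,0,0],0]]'
python3 -m inch '[[[-0.042,-0.006,0],[0,0,0],0],[[-0.042,-0.006,0],[0,0,0],0],[[-0.042,-0.006,0],[0,0,0],0],[[-0.042,-0.006,0],[0,0,0],0],[[-0.042,-0.006,0],[0,0,0],0],[[-0.042,-0.006,0],[0,0,0],0],[[-0.042,-0.006,0],[0,0,0.05],0],[[-0.042,-0.006,0],[0,0,0.1],0]]'
python3 -m inch '[[[0,0,0],[0,0,0.148],0],[[0,0,0],[0,0,0.148],0],[[0,0,0],[0,0,0.148],0],[[0,0,0],[0,0,0.148],0],[[0,0,0],[0,0,0.148],0],[[0,0,0],[0,0,0.148],0],[[0,0,0],[0,0,0.148],0],[[0,0,0],[0,0,0.148],0]]'
python3 -c "
from w import *
im,W=look('w2'); r,b=im[...,0],im[...,2]
togo([.521,-.3655,.1],3.5)
print(manip.look_for('wrist','basket'))
br=(r>b*1.5)&(r>60)
print(*axis(seg(W,im,[.521,-.365],.15,br,.1,.3)))
P=seg(W,im,[.521,-.3655],.3,(b>r*1.2)&(b>60),.045,.075);print(cv2.minAreaRect(P[:,:2].astype(np.float32)))
"
```

```text
time: 5.75
tool_pos: [0.6344, -0.0079, 0.2281]
tool_rot: [0.001, 0.764, 0.646, 0.001]
contact_force: [0.3, -0.5, -2.1]
gripper_width: 0.358
grasp_force: 59.6
time: 6.55
tool_pos: [0.5269, -0.3328, 0.2266]
tool_rot: [0.0, 0.812, 0.584, 0.0]
contact_force: [0.9, 0.3, -1.4]
gripper_width: 0.359
grasp_force: 59.6
time: 7.35
tool_pos: [0.5275, -0.3312, 0.2265]
tool_rot: [0.0, 1.0, 0.03, 0.0]
contact_force: [-0.8, 0.2, -1.9]
gripper_width: 0.352
grasp_force: 59.6
shift [-0.0084  0.0339  0.1205] yaw now 3.27 turn z -0.0041 grasp pt [ 0.5275 -0.3312  0.2205] z axis [ 0. -0. -1.] F [ 0.9 -0.2 -1.4] w 0.357 t 7.4
[{'point': [0.5951, -0.4045, 0.0056], 'score': 0.7}]
[ 0.54253049 -0.32959532] 4.201717760233322 0.09341494095371654 0.02760996220982076 [0.23144822 0.23360053]
((0.5201486945152283, -0.3681143820285797), (0.320361465215683, 0.2205439656972885), 3.2782576084136963)
```

View pics/w2.png

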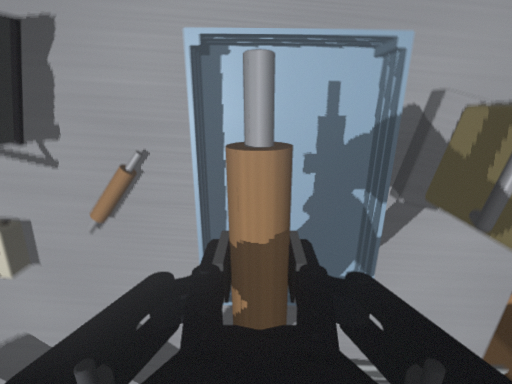

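The core is held level over the basket (frame around (300,150)), spindle along the long side. Lowering.

```bash
python3 -m inch '[[[-0.004,0.018,0],[0,0,-0.004],0],[[-0.004,0.018,0.02],[0,0,0],0],[[0,0,0.035],[0,0,0],0],[[0,0,0.035],[0,0,0],0],[[0,0,0.035],[0,0,0],0],[[0,0,0.025],[0,0,0],0],[[0,0,0.02],[0,0,0],0],[[0,0,0.01],[0,0,0],0]]'
python3 -m inch '[[[0,0,0.006],[0,0,0],0],[[0,0,0.004],[0,0,0],0],[[0,0,0.002],[0,0,0],0],[[0,0,0],[0,0,0],0]]'
```

```text
time: 8.25
tool_pos: [0.5206, -0.3677, 0.0436]
tool_rot: [-0.001, 0.999, 0.036, -0.001]
contact_force: [0.3, -0.6, -1.1]
gripper_width: 0.352
grasp_force: 59.7
time: 8.65
tool_pos: [0.5225, -0.3682, 0.0351]
tool_rot: [0.001, 0.999, 0.036, 0.0]
contact_force: [-0.1, 0.3, -1.2]
gripper_width: 0.351
grasp_force: 59.7
```

```bash
python3 -m inch '[[[0,0,0.002],[0,0,0],0],[[0,0,0.001],[0,0,0],0],[[0,0,0.001],[0,0,0],0],[[0,0,0],[0,0,0],0]]'; python3 -m inch '[[[0,0,0.001],[0,0,0],0],[[0,0,0],[0,0,0],0]]'; python3 -m inch '[[[0,0,0.001],[0,0,0],0],[[0,0,0],[0,0,0],0]]'
```

```text
time: 9.05
tool_pos: [0.522, -0.3676, 0.0302]
tool_rot: [-0.0, 0.999, 0.035, -0.0]
contact_force: [0.4, 0.5, -1.5]
gripper_width: 0.353
grasp_force: 59.7
time: 9.25
tool_pos: [0.5222, -0.3678, 0.0297]
tool_rot: [0.0, 0.999, 0.035, 0.0]
contact_force: [-1.7, 0.5, 0.9]
gripper_width: 0.358
grasp_force: 61.0
time: 9.45
tool_pos: [0.5222, -0.3678, 0.0297]
tool_rot: [-0.0, 0.999, 0.035, -0.0]
contact_force: [-4.0, 2.6, 6.9]
gripper_width: 0.356
grasp_force: 64.3
```

```bash
python3 -m inch '[[[0,0,0],[0,0,0],0.5],[[0,0,0],[0,0,0],0.6],[[0,0,0],[0,0,0],0.8],[[0,0,0],[0,0,0],1],[[0,0,-0.01],[0,0,0],1],[[0,0,-0.03],[0,0,0],1],[[0,0,-0.05],[0,0,0],1],[[0,0,-0.05],[0,0,0],1]]'
python3 -m inch '[[[0,0,-0.05],[0,0,-0.144],1],[[0,0,-0.05],[0,0,-0.144],1],[[0,0,0],[0,0,-0.144],1],[[0,0,0],[0,0,-0.144],1],[[0,0,0],[0,0,-0.144],1],[[0,0,0],[0,0,-0.144],1],[[0,0,0],[0,0,-0.144],1],[[0,0,0],[0,0,-0.144],1]]'
python3 -m inch '[[[0.039,-0.02,0],[0,0,0],1],[[0.039,-0.02,0],[0,0,0],1],[[0.039,-0.02,0],[0,0,0],1],[[0.039,-0.02,0],[0,0,0],1],[[0.039,-0.02,0],[0,0,0],1],[[0.039,-0.02,0],[0,0,0],1],[[0.039,-0.02,0],[0,0,0],1],[[0.039,-0.02,0],[0,0,0],1]]'
python3 -m inch '[[[0.039,-0.02,0],[0,0,0],1],[[0.039,-0.02,0],[0,0,0],1],[[0.039,-0.02,0],[0,0,0],1],[[0.039,-0.02,0],[0,0,0],1],[[0.039,-0.02,0],[0,0,0],1],[[0.039,-0.02,0],[0,0,0],1],[[0.03,-0.02,0],[0,0,0],1],[[0,0,0],[0,0,0],1]]'
python3 - <<'E'
from w import *
im,W=look('w3'); r,b=im[...,0],im[...,2]
c=[.467,.373]
for lo in (.045,.055): a=axis(seg(W,im,c,.13,r>100,lo,.08)); print(*a)
sp=seg(W,im,c,.13,r>-1,.03,.046); print('low',*axis(sp))
a=axis(seg(W,im,c,.13,r>100,.045,.08))
togo([*a[0],.035],a[1])
im,d=manip.grab_frame('top'); W=cloud('top',d); r,b=im[...,0].astype(int),im[...,2].astype(int)
print('core in basket',*axis(seg(W,im,[.521,-.367],.15,(r>b*1.5)&(r>60),.01,.06)))
a=im[130:300,110:300]; q=cv2.imread('pics/w3.png'); t=cv2.resize(im[150:260,330:460,::-1],(454,384))
cv2.imwrite('pics/v3.png',cv2.resize(np.hstack([q,t]),(780,310)))
E
```

```text
time: 10.25
tool_pos: [0.5214, -0.3672, 0.1695]
tool_rot: [-0.001, 0.999, 0.035, -0.001]
contact_force: [0.3, -0.8, 0.1]
gripper_width: 1.001
grasp_force: 0.0
time: 11.05
tool_pos: [0.522, -0.3677, 0.2691]
tool_rot: [0.0, 0.817, 0.576, 0.0]
contact_force: [-0.0, -0.9, 0.0]
gripper_width: 1.001
grasp_force: 0.0
time: 11.85
tool_pos: [0.4775, -0.0182, 0.2692]
tool_rot: [0.001, 0.819, 0.574, 0.001]
contact_force: [0.5, 0.1, 0.3]
gripper_width: 0.999
grasp_force: 0.0
time: 12.65
tool_pos: [0.4351, 0.2793, 0.2691]
tool_rot: [-0.0, 0.817, 0.576, 0.001]
contact_force: [-0.4, 0.3, -0.1]
gripper_width: 1.001
grasp_force: 0.0
[0.46440929 0.37182374] 68.63821599815866 0.11695684968321574 0.04725269226440312 [0.05913383 0.06268676]
[0.46503873 0.37154945] 68.93257223308325 0.116850820065242 0.035273244336732054 [0.06017108 0.06279864]
low [0.46468016 0.37048115] 68.80420468218 0.19427461759559952 0.054962702296350474 [0.04012338 0.04570564]
shift [ 0.0983 -0.005   0.228 ] yaw now 70.27 turn z 0.0285 grasp pt [0.4358 0.2776 0.263 ] z axis [ 0.001  0.    -1.   ] F [-0.1 -1.   1. ] w 1.001 t 12.7
core in basket [ 0.52339566 -0.36442519] 4.793097133174825 0.11317566585550465 0.023665726953026815 [0.03461399 0.03948263]
```

View pics/v3.png

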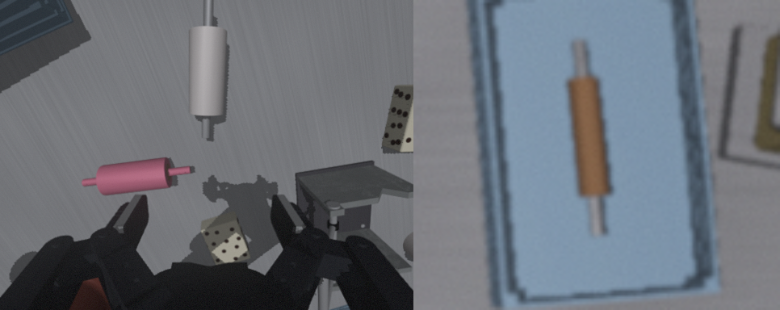

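The core lies flat in the basket (right half, (590,140)). The white roll is at (208,75) in the left half, with the pink one separate at (135,175). Grasping the white roll.

```bash
python3 -m inch '[[[0.035,-0.002,0],[0,0,0.01],1],[[0.035,-0.002,0],[0,0,0.01],1],[[0.028,-0.001,0],[0,0,0.007],1],[[0,0,0.045],[0,0,0],1],[[0,0,0.045],[0,0,0],1],[[0,0,0.045],[0,0,0],1],[[0,0,0.035],[0,0,0],1],[[0,0,0.03],[0,0,0],1]]'
python3 -m inch '[[[0,0,0.02],[0,0,0],1],[[0,0,0.01],[0,0,0],1],[[0,0,0],[0,0,0],0.8],[[0,0,0],[0,0,0],0.7],[[0,0,0],[0,0,0],0.5],[[0,0,0],[0,0,0],0],[[0,0,0],[0,0,0],0],[[0,0,0],[0,0,0],0]]'
python3 -c "
from w import *
togo([.4648,.3712,.035],68.8)"
```

```text
time: 13.55
tool_pos: [0.466, 0.3675, 0.0661]
tool_rot: [0.0, 0.827, 0.562, -0.001]
contact_force: [-0.4, 0.2, -1.4]
gripper_width: 1.0
grasp_force: 0.0
time: 14.35
tool_pos: [0.4669, 0.3705, 0.0409]
tool_rot: [-0.0, 0.827, 0.563, 0.001]
contact_force: [-3.8, -0.8, 6.6]
gripper_width: 0.639
grasp_force: 63.4
shift [-0.0001 -0.0022 -0.0001] yaw now 68.51 turn z -0.0051 grasp pt [0.4669 0.3705 0.0349] z axis [ 0.002  0.002 -1.   ] F [-3.8 -0.8  6.6] w 0.639 t 14.3
```

```bash
python3 -m inch '[[[0,0,-0.015],[0,0,0],0],[[0,0,-0.03],[0,0,0],0],[[0,0,-0.035],[0,0,0],0],[[0,0,-0.035],[0,0,0],0],[[0,0,-0.035],[0,0,0],0],[[0,0,-0.03],[0,0,-0.07],0],[[0,0,-0.02],[0,0,-0.07],0],[[0,0,-0.01],[0,0,-0.07],0]]'
python3 -m inch '[[[-0.01,0.025,0],[0,0,0],0],[[-0.017,0.04,0],[0,0,0],0],[[-0.017,0.04,0],[0,0,0],0],[[-0.017,0.04,0],[0,0,0],0],[[-0.017,0.04,0],[0,0,0],0],[[-0.017,0.03,0],[0,0,0],0],[[-0.012,0.02,0],[0,0,0],0],[[-0.03,0,0],[0,0,0],0]]'
python3 -m inch '[[[-0.04,0,0],[0,0,0],0],[[-0.04,0,0],[0,0,0],0],[[-0.035,0,0],[0,0,0],0],[[-0.025,0,0],[0,0,0],0],[[-0.01,0,0],[0,0,0],0],[[0,0,0],[0,0,0],0],[[0,0,0],[0,0,0],0]]'
python3 - <<'E'
from w import *
im,W=look('w4'); r,b=im[...,0],im[...,2]
a=axis(seg(W,im,[.65,.046],.15,r>100,.23,.3)); print(*a)
togo([.651,.0463,.1],80.5,.0059)
P=seg(W,im,[.65,.046],.25,r>-1,.102,.118); print(len(P),cv2.minAreaRect(P[:,:2].astype(np.float32)))
for n in ['top']:
    im,d=manip.grab_frame(n); W=cloud(n,d)
    print('top roll',*axis(seg(W,im,[.65,.046],.15,W[...,2]>0,.2,.265)))
E
```

```text
time: 15.15
tool_pos: [0.467, 0.3698, 0.2524]
tool_rot: [0.001, 0.762, 0.647, 0.003]
contact_force: [-0.0, 0.0, -3.3]
gripper_width: 0.638
grasp_force: 64.4
time: 15.95
tool_pos: [0.6772, 0.195, 0.2481]
tool_rot: [0.0, 0.763, 0.646, 0.0]
contact_force: [0.1, 0.3, -3.4]
gripper_width: 0.64
grasp_force: 64.8
time: 16.65
tool_pos: [0.6507, 0.0486, 0.2486]
tool_rot: [-0.0, 0.763, 0.647, 0.0]
contact_force: [-0.5, 0.0, -2.7]
gripper_width: 0.638
grasp_force: 64.8
[0.65970109 0.09817454] 81.3964970309164 0.09490788045347513 0.048076778203836074 [0.26699254 0.2709378 ]
shift [-0.0027  0.0006  0.1426] yaw now 80.6 turn z 0.0018 grasp pt [0.6508 0.049  0.2426] z axis [ 0.     0.001 -1.   ] F [-0.4  1.  -3.7] w 0.637 t 16.7
1841 ((0.626282811164856, 0.05495361238718033), (0.14990438520908356, 0.1434345692396164), 79.91639709472656)
top roll [0.64218251 0.03635826] 89.08807938363458 0.1630524968576972 0.04538435671345841 [0.25181883 0.26439247]
```

View pics/w4.png

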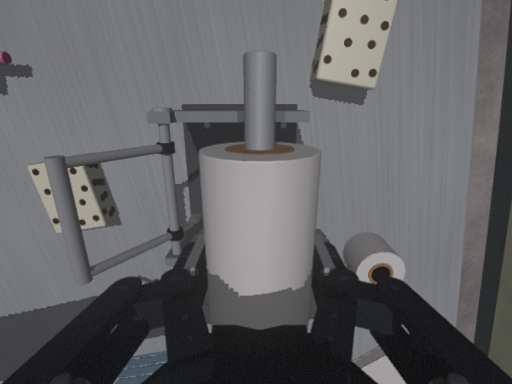

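The roll is held level over the holder, which is visible below it at (240,130). Lowering.

```bash
python3 -m inch '[[[-0.0027,0.0006,0.015],[0,0,0.002],0],[[0,0,0.025],[0,0,0],0],[[0,0,0.03],[0,0,0],0],[[0,0,0.025],[0,0,0],0],[[0,0,0.015],[0,0,0],0],[[0,0,0.01],[0,0,0],0],[[0,0,0.005],[0,0,0],0],[[0,0,0.005],[0,0,0],0]]'; python3 -m inch '[[[0,0,0.004],[0,0,0],0],[[0,0,0.003],[0,0,0],0],[[0,0,0.001],[0,0,0],0],[[0,0,0],[0,0,0],0]]'
```

```text
time: 17.55
tool_pos: [0.6516, 0.0452, 0.1191]
tool_rot: [0.001, 0.764, 0.646, 0.001]
contact_force: [-0.2, -0.2, -3.2]
gripper_width: 0.639
grasp_force: 64.8
time: 17.95
tool_pos: [0.6509, 0.0451, 0.1105]
tool_rot: [0.0, 0.764, 0.646, 0.0]
contact_force: [0.4, -0.4, -3.4]
gripper_width: 0.641
grasp_force: 64.8
```

```bash
python3 -m inch '[[[0,0,0.002],[0,0,0],0],[[0,0,0.001],[0,0,0],0],[[0,0,0],[0,0,0],0]]'; python3 -m inch '[[[0,0,0.001],[0,0,0],0],[[0,0,0],[0,0,0],0]]';python3 -m inch '[[[0,0,0.001],[0,0,0],0],[[0,0,0],[0,0,0],0]]'
```

```text
time: 18.25
tool_pos: [0.6507, 0.0451, 0.1071]
tool_rot: [-0.0, 0.764, 0.646, -0.0]
contact_force: [0.1, -0.1, -2.8]
gripper_width: 0.641
grasp_force: 64.8
time: 18.45
tool_pos: [0.6507, 0.0452, 0.1062]
tool_rot: [-0.0, 0.764, 0.646, -0.0]
contact_force: [-0.8, 0.2, -2.9]
gripper_width: 0.638
grasp_force: 64.8
time: 18.65
tool_pos: [0.651, 0.0451, 0.1055]
tool_rot: [0.0, 0.764, 0.646, 0.0]
contact_force: [0.1, -0.6, -2.6]
gripper_width: 0.634
grasp_force: 64.9
```

```bash
python3 -m inch '[[[0,0,0.001],[0,0,0],0],[[0,0,0],[0,0,0],0]]'; python3 -m inch '[[[0,0,0.001],[0,0,0],0],[[0,0,0],[0,0,0],0]]'
```

```text
time: 18.85
tool_pos: [0.6514, 0.0451, 0.105]
tool_rot: [0.001, 0.764, 0.646, 0.0]
contact_force: [0.4, -1.5, -0.2]
gripper_width: 0.637
grasp_force: 65.1
time: 19.05
tool_pos: [0.6515, 0.0451, 0.1048]
tool_rot: [0.001, 0.763, 0.646, 0.001]
contact_force: [-1.6, -0.5, 5.5]
gripper_width: 0.637
grasp_force: 65.6
```

Seated (the load is off the wrist). Releasing, rising and closing behind the tension bar.

```bash
python3 -m inch '[[[0,0,0],[0,0,0],0.7],[[0,0,0],[0,0,0],0.8],[[0,0,0],[0,0,0],1],[[0,0,0],[0,0,0],1],[[0,0,-0.01],[0,0,0],1],[[0,0,-0.03],[0,0,0],1],[[0,0,-0.04],[0,0,0],1],[[0,0,-0.045],[0,0,0],1]]'
python3 -m inch '[[[0,0,-0.045],[0,0,0],1],[[0,-0.03,0],[0,0,0],0],[[0,-0.045,0],[0,0,0],0],[[0,-0.045,0],[0,0,0],0],[[0,-0.045,0],[0,0,0],0],[[0,-0.03,0],[0,0,0],0],[[0,0,0],[0,0,0],0],[[0,0,0],[0,0,0],0]]'
python3 - <<'E'
from w import *
im,d=manip.grab_frame('scene'); W=cloud('scene',d)
cv2.imwrite('pics/s5.png',cv2.resize(im[130:290,170:330,::-1],(600,600),interpolation=cv2.INTER_CUBIC))
L=W[...,2]>-1
P=seg(W,im,[.655,.05],.12,L,.118,.14); print('roll top',*axis(P))
im,W=look('w5')
P=seg(W,im,[.655,.05],.12,W[...,2]>0,.118,.14); print('roll top wrist',len(P) and axis(P))
P=seg(W,im,[.52,.067],.1,W[...,2]>0,.16,.21); print('bar',len(P) and axis(P))
togo([.651,.0463,.1],80.5,0)
E
```

```text
time: 19.85
tool_pos: [0.65, 0.0452, 0.2289]
tool_rot: [-0.001, 0.764, 0.646, -0.001]
contact_force: [0.7, -0.4, 0.2]
gripper_width: 1.0
grasp_force: 0.0
time: 20.65
tool_pos: [0.4587, 0.0776, 0.2744]
tool_rot: [0.001, 0.764, 0.646, 0.001]
contact_force: [1.3, 0.2, 0.3]
gripper_width: -0.006
grasp_force: 0.0
roll top [0.60923929 0.05051937] 152.04205164292566 0.1450991668775919 0.15037826604141694 [0.12417669 0.13222707]
roll top wrist (array([0.60599537, 0.05965738]), np.float64(114.01208069616891), np.float64(0.1623339299097369), np.float64(0.1462489754071499), array([0.12436028, 0.12766384]))
bar (array([0.51942299, 0.06813266]), np.float64(80.7431020014996), np.float64(0.09849533729494131), np.float64(0.024876295154520382), array([0.19261504, 0.19445164]))
shift [0.0012 0.1938 0.1742] yaw now 80.41 turn z -0.0015 grasp pt [0.4594 0.0774 0.274 ] z axis [ 0.001 -0.    -1.   ] F [ 0.6 -0.5 -0.2] w -0.001 t 20.8
```

View pics/s5.png

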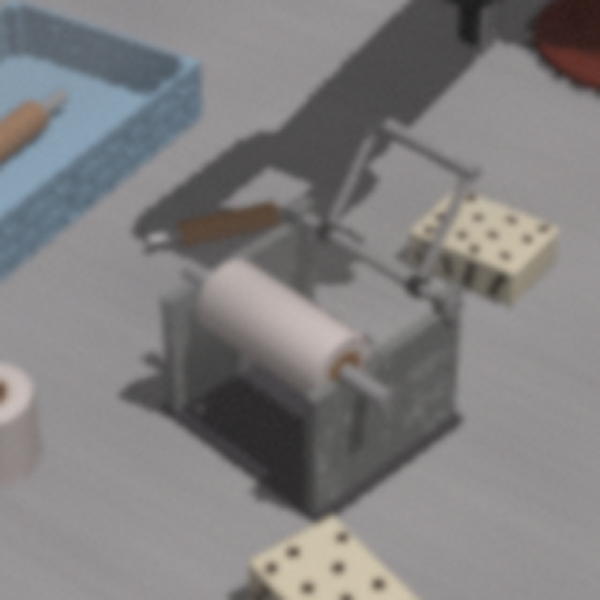

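The roll sits in both notches, level (≈(285,325)), and the bar is still leant back (≈(430,150)). Now pushing the bar over.

```bash
python3 -m inch '[[[0,0,0.03],[0,0,0],0],[[0,0,0.03],[0,0,0],0],[[0,0,0.012],[0,0,0],0],[[0,0.01,0],[0,0,0],0],[[0,0.01,0],[0,0,0],0],[[0,0.01,0],[0,0,0],0],[[0,0.01,0],[0,0,0],0],[[0,0,0],[0,0,0],0]]'
python3 -m inch '[[[0,0.01,0],[0,0,0],0],[[0,0.01,0],[0,0,0],0],[[0,0.01,0],[0,0,0],0],[[0,0.01,0],[0,0,0],0],[[0,0.01,0],[0,0,0],0],[[0,0,0],[0,0,0],0]]'
python3 - <<'E'
from w import *
im,d=manip.grab_frame('scene'); W=cloud('scene',d)
print([(r['point'],r['score']) for r in manip.look_for('scene','tension_bar')])
togo([.651,.0463,.1],80.5,0)
E
```

```text
time: 21.55
tool_pos: [0.5, 0.0706, 0.2026]
tool_rot: [0.001, 0.764, 0.646, 0.001]
contact_force: [-0.2, 0.2, 0.1]
gripper_width: 0.002
grasp_force: 0.0
time: 22.15
tool_pos: [0.5486, 0.0623, 0.2013]
tool_rot: [0.0, 0.764, 0.646, 0.0]
contact_force: [0.0, -0.2, -0.0]
gripper_width: -0.001
grasp_force: 0.0
[([0.5731, 0.0641, 0.195], 0.82)]
shift [0.0012 0.1048 0.101 ] yaw now 80.42 turn z -0.0013 grasp pt [0.5475 0.0625 0.2011] z axis [-0. -0. -1.] F [ 0.7 -0.3 -0.2] w -0.004 t 22.2
```

```bash
python3 -m inch '[[[0,0.006,0],[0,0,0],0],[[0,0.006,0],[0,0,0],0],[[0,0.006,0],[0,0,0],0],[[0,0.006,0],[0,0,0],0],[[0,0,0],[0,0,0],0],[[0,0,0],[0,0,0],0],[[0,0,0],[0,0,0],0],[[0,0,0],[0,0,0],0]]'
python3 - <<'E'
from w import *
im,d=manip.grab_frame('scene'); W=cloud('scene',d)
print([(r['point'],r['score']) for r in manip.look_for('scene','tension_bar')])
togo([.651,.0463,.1],80.5,0)
E
```

```text
time: 23.05
tool_pos: [0.5708, 0.0587, 0.2014]
tool_rot: [0.0, 0.764, 0.646, 0.0]
contact_force: [0.6, -0.6, -1.0]
gripper_width: -0.004
grasp_force: 0.0
[([0.5957, 0.0571, 0.1956], 0.53)]
shift [0.0011 0.0811 0.1014] yaw now 80.44 turn z -0.001 grasp pt [0.5708 0.0587 0.2014] z axis [ 0. -0. -1.] F [-0.2 -0.1  1. ] w 0.001 t 23.1
```

```bash
python3 -m inch '[[[0,0.006,0],[0,0,0],0],[[0,0.006,0],[0,0,0],0],[[0,0.006,0],[0,0,0],0],[[0,0.006,0],[0,0,0],0],[[0,0,0],[0,0,0],0],[[0,0,0],[0,0,0],0],[[0,0,0],[0,0,0],0],[[0,0,0],[0,0,0],0]]'
python3 - <<'E'
from w import *
im,d=manip.grab_frame('scene'); W=cloud('scene',d)
print([(r['point'],r['score']) for r in manip.look_for('scene','tension_bar')])
cv2.imwrite('pics/s6.png',cv2.resize(im[130:290,170:330,::-1],(600,600),interpolation=cv2.INTER_CUBIC))
E
```

```text
time: 23.95
tool_pos: [0.5945, 0.0547, 0.2013]
tool_rot: [-0.0, 0.764, 0.646, -0.0]
contact_force: [0.3, 1.0, -0.0]
gripper_width: 0.0
grasp_force: 0.0
[([0.6248, 0.0679, 0.1789], 0.63), ([0.5288, -0.3726, 0.0205], 0.33)]
```

View pics/s6.png

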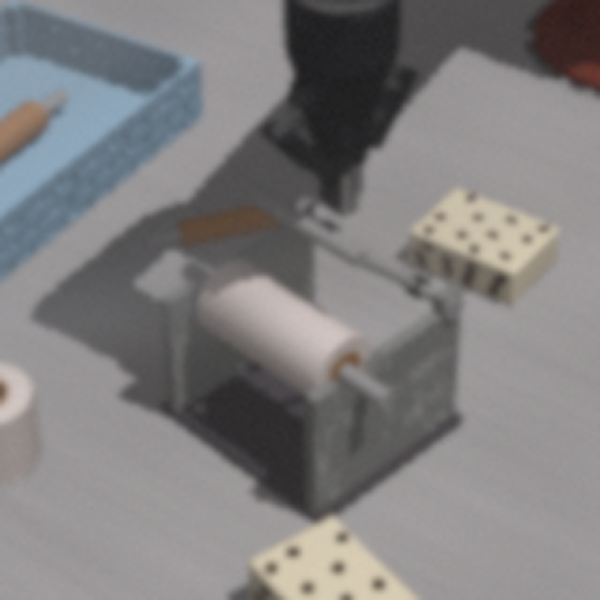

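The bar is past upright and sinking along with the finger (≈(330,220)); following it down.

```bash
python3 -m inch '[[[0,0.006,0],[0,0,0],0],[[0,0.006,0],[0,0,0],0],[[0,0.006,0],[0,0,0],0],[[0,0.004,0],[0,0,0],0],[[0,0,0],[0,0,0],0],[[0,0,0],[0,0,0],0],[[0,0,0],[0,0,0],0],[[0,0,0],[0,0,0],0]]'
python3 - <<'E'
from w import *
im,d=manip.grab_frame('scene'); W=cloud('scene',d)
print([(r['point'],r['score']) for r in manip.look_for('scene','tension_bar')])
E
python3 -m inch '[[[0,0,-0.03],[0,0,0],0],[[0,-0.02,-0.04],[0,0,0],0],[[0,-0.03,-0.02],[0,0,0],0],[[0,-0.04,0],[0,0,0],0],[[0,-0.04,0],[0,0,0],0],[[0,-0.04,0],[0,0,0],0],[[0,0,0],[0,0,0],0],[[0,0,0],[0,0,0],0]]'
python3 - <<'E'
from w import *
im,d=manip.grab_frame('scene'); W=cloud('scene',d)
print([(r['point'],r['score']) for r in manip.look_for('scene','tension_bar')])
i2,d=manip.grab_frame('top')
W2=cloud('top',d); r,b=i2[...,0].astype(int),i2[...,2].astype(int)
print('core in basket',*axis(seg(W2,i2,[.521,-.367],.15,(r>b*1.5)&(r>60),.01,.06)))
a=cv2.resize(im[130:290,170:330,::-1],(400,400),interpolation=cv2.INTER_CUBIC);b=cv2.resize(i2[80:280,110:310,::-1],(400,400))
cv2.imwrite('pics/s7.png',np.hstack([a,b]))
E
```

```text
time: 24.85
tool_pos: [0.6162, 0.051, 0.2013]
tool_rot: [-0.0, 0.764, 0.646, -0.0]
contact_force: [0.1, 0.8, -0.2]
gripper_width: -0.0
grasp_force: 0.0
[([0.6412, 0.0513, 0.1358], 0.8), ([0.533, -0.3589, 0.0276], 0.64)]
time: 25.75
tool_pos: [0.4483, 0.0794, 0.2917]
tool_rot: [0.001, 0.763, 0.646, 0.001]
contact_force: [1.2, -0.5, 0.1]
gripper_width: 0.002
grasp_force: 0.0
[([0.639, 0.0536, 0.1334], 0.63), ([0.4043, 0.0619, 0.0354], 0.59)]
core in basket [ 0.52333384 -0.36424186] 4.672756986622545 0.11315673898739564 0.02360082634199171 [0.03421854 0.039878  ]
```

View pics/s7.png

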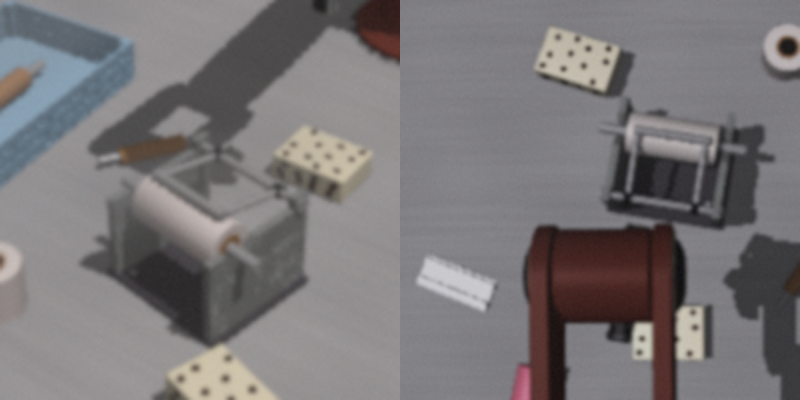

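The bar rests on the roll (left (190,200), right (670,140)), the roll sits level in both notches, and the core is in the basket. The bystanders haven't moved and the arm is clear, so I'm handing in.

```bash
python3 -c "
from plant import manip
print(manip.job_done())"
```

```text
the job is handed in; nothing more can be done
None
```

The job is handed in: the last pictures show the core flat in the blue basket, the fresh roll level in both notches and the tension bar resting on it; the hand-in returned no verdict.

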